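Load the battery dock and key it on

TASK

Change the batteries: stand each spent cell (black with a red band) from the grey charging dock upright in the yellow tray, and stand every blue cell from the bench in a well of the dock, one to a well and right down on its floor. After that take the red key from its wooden stand, press it into the round isolator switch at the end of the dock while turning it to the slot until it drops fully home, and turn it clockwise to its stop to switch the dock on. Leave the key home in the switch, and leave the tape measure, screwdriver and sanding block where they are.

Things in the scene. Friction and masses are not known exactly. Their poses are not given: they have to be found in the camera images.
- cell_0: blue cylindrical battery cell with a white band and a steel top, 33 mm diameter, 67 mm tall plus a 3 mm terminal stub on top (70 mm in all), 150 g, standing upright on the bench at the start; origin at the centre of its underside, z up along the cell. It may be absent
- cell_1: blue cylindrical battery cell with a white band and a steel top, 33 mm diameter, 67 mm tall plus a 3 mm terminal stub on top (70 mm in all), 150 g, standing upright on the bench at the start; origin at the centre of its underside, z up along the cell. It may be absent
- cell_2: blue cylindrical battery cell with a white band and a steel top, 33 mm diameter, 67 mm tall plus a 3 mm terminal stub on top (70 mm in all), 150 g, standing upright on the bench at the start; origin at the centre of its underside, z up along the cell. It may be absent
- cell_3: blue cylindrical battery cell with a white band and a steel top, 33 mm diameter, 67 mm tall plus a 3 mm terminal stub on top (70 mm in all), 150 g, standing upright on the bench at the start; origin at the centre of its underside, z up along the cell. It may be absent
- cell_4: blue cylindrical battery cell with a white band and a steel top, 33 mm diameter, 67 mm tall plus a 3 mm terminal stub on top (70 mm in all), 150 g, standing upright on the bench at the start; origin at the centre of its underside, z up along the cell. It may be absent
- well_0 (a point): centre of the floor of one of the five blind round wells of the grey charging dock, which stand in one row 44 mm apart along the dock's y; well 37 mm in diameter with a small chamfer, floor 12 mm above the bench, mouth (dock top) 42 mm above the bench; a cell that has bottomed out stands 40 mm proud of the dock. z up
- well_1 (a point): centre of the floor of one of the five blind round wells of the grey charging dock, which stand in one row 44 mm apart along the dock's y; well 37 mm in diameter with a small chamfer, floor 12 mm above the bench, mouth (dock top) 42 mm above the bench; a cell that has bottomed out stands 40 mm proud of the dock. z up
- well_2 (a point): centre of the floor of one of the five blind round wells of the grey charging dock, which stand in one row 44 mm apart along the dock's y; well 37 mm in diameter with a small chamfer, floor 12 mm above the bench, mouth (dock top) 42 mm above the bench; a cell that has bottomed out stands 40 mm proud of the dock. z up
- well_3 (a point): centre of the floor of one of the five blind round wells of the grey charging dock, which stand in one row 44 mm apart along the dock's y; well 37 mm in diameter with a small chamfer, floor 12 mm above the bench, mouth (dock top) 42 mm above the bench; a cell that has bottomed out stands 40 mm proud of the dock. z up
- well_4 (a point): centre of the floor of one of the five blind round wells of the grey charging dock, which stand in one row 44 mm apart along the dock's y; well 37 mm in diameter with a small chamfer, floor 12 mm above the bench, mouth (dock top) 42 mm above the bench; a cell that has bottomed out stands 40 mm proud of the dock. z up
- spent_0: spent battery cell: black with a red band and a steel top, otherwise the size, weight and origin of the blue cells; stands at the bottom of a dock well at the start. It may be absent
- spent_1: spent battery cell: black with a red band and a steel top, otherwise the size, weight and origin of the blue cells; stands at the bottom of a dock well at the start. It may be absent
- spent_2: spent battery cell: black with a red band and a steel top, otherwise the size, weight and origin of the blue cells; stands at the bottom of a dock well at the start. It may be absent
- spent_3: spent battery cell: black with a red band and a steel top, otherwise the size, weight and origin of the blue cells; stands at the bottom of a dock well at the start. It may be absent
- tray: yellow tray fixed on the bench for spent cells, 130 (x) x 80 (y) x 22 mm high, walls and floor 3 mm; origin at the centre of its underside, z up. Room for three cells side by side along its x
- dock: grey charging dock fixed on the bench; origin on the bench, z up. Block 66 mm wide (x), y -175 to +51 mm, 42 mm high, wells in a row at y = 30, -14, -58, -102, -146 mm. Black round isolator switch at y = +112 mm: base 66 x 72 x 18 mm, on it a collar 62 mm outside, 40 mm inside, top 44 mm above the bench. Red dot at the collar's +x (off), green dot at its -y (on)
- keyway (a point): middle of the slot in the switch's brass rotor, at the rotor face: 36 mm above the bench, 8 mm below the collar rim; x along the slot, z up, turns with the rotor. Slot straight, 10.5 mm wide, across the whole 40 mm face, 18 mm deep: a key that is home has its origin 18 mm below this point. The key fits either way round. The rotor turns stiffly (0.2 N m) and stays where left
- isolator (a joint): angle of the brass rotor, rad; 0 = off (slot along the dock's x), grows clockwise seen from above; 1.45 = on, at its stop. It starts somewhere between 0 and 0.25
- key: red plastic isolator key, 72 mm tall, 50 g, upright in its wooden stand at the start; origin at the middle of its lower end, z up, x along blade and handle. Blade (lower 18 mm) 30 mm along x, 8 mm thick, lower edge rounded (radius 4 mm); round 10 mm shaft above it; flat wing handle from 40 to 72 mm above the origin, 50 mm along x, 12 mm thick along y
- key_stand: loose light wooden block of 0.6 kg on the bench, 80 (x) x 70 (y) x 26 mm high, with a 32.5 x 9.5 mm pocket, 18 mm deep, along its x in which the key stands; origin at the centre of its underside
- tape_measure: black tape measure, 44 x 90 x 69 mm, bystander; origin at the centre of its underside
- screwdriver_cross: yellow-handled screwdriver, 172 mm long along its y, lying on the bench, bystander; origin at the centre of its underside
- sanding_block: tan sanding block, 63 x 101 x 32 mm, bystander; origin at the centre of its underside
Things that resemble listed ones, but are neither listed nor needed, are in the scene too. What is meant by the key is not pink or purple, and is the larger of those in its own colour.

How it is judged (in metres and radians):
On the way, in this order (a step that is already met when the one before it is completed fails the run):
1. every spent cell stands in the tray and every blue cell at the bottom of a well ((distance between cell_0 and well_0 below 0.006 m or distance between cell_0 and well_1 below 0.006 m or distance between cell_0 and well_2 below 0.006 m or distance between cell_0 and well_3 below 0.006 m or distance between cell_0 and well_4 below 0.006 m) and angle between each of cell_0, cell_1, cell_2, cell_3, cell_4's own z axis and vertical below 0.12 rad and (distance between cell_1 and well_0 below 0.006 m or distance between cell_1 and well_1 below 0.006 m or distance between cell_1 and well_2 below 0.006 m or distance between cell_1 and well_3 below 0.006 m or distance between cell_1 and well_4 below 0.006 m) and (distance between cell_2 and well_0 below 0.006 m or distance between cell_2 and well_1 below 0.006 m or distance between cell_2 and well_2 below 0.006 m or distance between cell_2 and well_3 below 0.006 m or distance between cell_2 and well_4 below 0.006 m) and (distance between cell_3 and well_0 below 0.006 m or distance between cell_3 and well_1 below 0.006 m or distance between cell_3 and well_2 below 0.006 m or distance between cell_3 and well_3 below 0.006 m or distance between cell_3 and well_4 below 0.006 m) and (distance between cell_4 and well_0 below 0.006 m or distance between cell_4 and well_1 below 0.006 m or distance between cell_4 and well_2 below 0.006 m or distance between cell_4 and well_3 below 0.006 m or distance between cell_4 and well_4 below 0.006 m) and x of spent_0 in the frame of tray between -0.065 and 0.065 m and y of spent_0 in the frame of tray between -0.04 and 0.04 m and z of each of spent_0, spent_1, spent_2, spent_3 in the frame of tray below 0.012 m and angle between each of spent_0, spent_1, spent_2, spent_3's own z axis and vertical below 0.15 rad and x of spent_1 in the frame of tray between -0.065 and 0.065 m and y of spent_1 in the frame of tray between -0.04 and 0.04 m and x of spent_2 in the frame of tray between -0.065 and 0.065 m and y of spent_2 in the frame of tray between -0.04 and 0.04 m and x of spent_3 in the frame of tray between -0.065 and 0.065 m and y of spent_3 in the frame of tray between -0.04 and 0.04 m and value of joint isolator below 0.4 rad), for 0.2 s.
2. the key has dropped home in the slot of the switch, still off (z of key in the frame of keyway below -0.013 m and horizontal distance between key and keyway below 0.008 m and angle between key's own z axis and vertical below 0.25 rad and value of joint isolator below 0.7 rad), for 0.1 s.
3. the key, still home, has turned the switch clockwise to its stop (z of key in the frame of keyway below -0.013 m and horizontal distance between key and keyway below 0.008 m and angle between key's own z axis and vertical below 0.25 rad and value of joint isolator above 1.33 rad), for 0.2 s.
At the end, for the whole second after the job is handed in: Each blue cell is upright (0.12 rad), underside within 6 mm of a well floor centre; each spent cell stands on the tray floor; the key is home (13 mm or more below the rotor face, within 8 mm of its axis, tilt under 0.25 rad); the switch reads over 1.33 rad; all at rest (all of step 3 and (distance between cell_0 and well_0 below 0.006 m or distance between cell_0 and well_1 below 0.006 m or distance between cell_0 and well_2 below 0.006 m or distance between cell_0 and well_3 below 0.006 m or distance between cell_0 and well_4 below 0.006 m) and angle between each of cell_0, cell_1, cell_2, cell_3, cell_4's own z axis and vertical below 0.12 rad and (distance between cell_1 and well_0 below 0.006 m or distance between cell_1 and well_1 below 0.006 m or distance between cell_1 and well_2 below 0.006 m or distance between cell_1 and well_3 below 0.006 m or distance between cell_1 and well_4 below 0.006 m) and (distance between cell_2 and well_0 below 0.006 m or distance between cell_2 and well_1 below 0.006 m or distance between cell_2 and well_2 below 0.006 m or distance between cell_2 and well_3 below 0.006 m or distance between cell_2 and well_4 below 0.006 m) and (distance between cell_3 and well_0 below 0.006 m or distance between cell_3 and well_1 below 0.006 m or distance between cell_3 and well_2 below 0.006 m or distance between cell_3 and well_3 below 0.006 m or distance between cell_3 and well_4 below 0.006 m) and (distance between cell_4 and well_0 below 0.006 m or distance between cell_4 and well_1 below 0.006 m or distance between cell_4 and well_2 below 0.006 m or distance between cell_4 and well_3 below 0.006 m or distance between cell_4 and well_4 below 0.006 m) and x of spent_0 in the frame of tray between -0.065 and 0.065 m and y of spent_0 in the frame of tray between -0.04 and 0.04 m and z of each of spent_0, spent_1, spent_2, spent_3 in the frame of tray below 0.012 m and angle between each of spent_0, spent_1, spent_2, spent_3's own z axis and vertical below 0.15 rad and x of spent_1 in the frame of tray between -0.065 and 0.065 m and y of spent_1 in the frame of tray between -0.04 and 0.04 m and x of spent_2 in the frame of tray between -0.065 and 0.065 m and y of spent_2 in the frame of tray between -0.04 and 0.04 m and x of spent_3 in the frame of tray between -0.065 and 0.065 m and y of spent_3 in the frame of tray between -0.04 and 0.04 m and linear speed of each of key, cell_0, cell_1, cell_2, cell_3, cell_4, spent_0, spent_1, spent_2, spent_3 below 0.02 m/s); the robot touches nothing.
It fails at once if the tape measure is shifted by more than 3 cm (distance of tape_measure from where it was at the start of the episode above 0.03 m).
It fails at once if the screwdriver cross is shifted by more than 3 cm (distance of screwdriver_cross from where it was at the start of the episode above 0.03 m).
It fails at once if the sanding block is shifted by more than 3 cm (distance of sanding_block from where it was at the start of the episode above 0.03 m).
Of spent_0, spent_1, spent_2, spent_3 only 2 to 3 are there at a start; the rules pass over those that are not, and their reading is None.
Of cell_0, cell_1, cell_2, cell_3, cell_4 only 3 to 5 are there at a start; the rules pass over those that are not, and their reading is None.
At some moment in a run one of key_stand may be knocked a few centimetres aside while the robot is not near it.
It also fails if it takes over 210 s, if anything falls off the work surface, if the arm or the gripper's body presses on something with over 40 N, if the wrist force passes 120 N, or if a joint passes its speed limit or range.

ROBOT

A 6-joint arm with a two-finger parallel gripper is mounted at the origin on a cart in front of the work surface, level with it; the furniture and walls round the work are solid. World frame = base frame: x ahead of the robot, y to its left, z up, the work surface at z = 0. Lengths are in mm, angles in rad, forces in N, time in s.
With the tool pointing down it reaches from about 300 to 775 mm from the base axis. Payload 14.6 kg.
Tool frame: the origin (TCP) lies midway between the tips of the shut fingers; the grasp point (between the pads) lies grasp_offset behind it (grasp_offset is the distance from the TCP to the grasp point, in mm); z points along the fingers, y is the line along which they close (so a half turn about z gives the same grasp; the last joint's range is limited). The gripper opens to 94 mm and grips with 3 to 60 N. Pads are 16 mm wide; open, the fingers measure 119 mm over their backs; the gripper's body (75 mm by 177 mm) begins 78 mm behind the grasp point.
Start: joints at [1.075, 0.3, 1.521, -0, 1.321, -0.067], TCP at [228.675, 500.197, 205.446] pointing down, gripper open.
Joint ranges: [-3.03, 3.03], [-0.79, 2.21], [0.23, 2.52], [-1.04, 4.18], [0, 3.07], [-2.55, 2.55]. Speed limits (rad/s): [2.22, 2.22, 2.57, 3.14, 3.14, 3.14].

INTERFACE

Orientations are given as [roll, pitch, yaw] about the fixed x, y, z axes, in that order (R = Rz(yaw) Ry(pitch) Rx(roll)).
In Python, from cell import * gives the robot as it stands. The module is installed in compiled form; this text tells all that it offers.
- The arm moves only by the shell command python3 -m jog 'ROWS' [FORCE]. ROWS is JSON, a list of rows, each a list of 3 entries, a list of its own where there are three numbers: the finger opening in mm, from 0 to 94, then the shift along the tool's x, y, z in units of 50 mm (1.0 is 50 mm), then the turn about the tool's z in units of 180 degrees (1.0 is 180 degrees). In form: [[fingers, [dx, dy, dz], twist], ...]. A call has 1 to 20 rows; each row shifts and turns the commanded pose from where the row before left it, along the tool's axes as they then stand; what a row does not reach is not made up. A row lasts 1/10 s, in which the tool goes at most 50 mm and 8.59 degrees, less where a joint would pass 70% of its speed; a pose out of reach is approached as far as the arm can. A call with a number of a shift or a turn outside -1 to 1 is refused whole. A call with a gripper value outside its range is refused whole. The fingers move at their own pace and stop on an object; FORCE is the grip in N (left out, the last holds). Time passes only in rows, so rows that do not move let the fingers close. It gives the time, the measured TCP pose, the force, the opening and the grip force at its end, in the units of the state.
- read_state(): the state, without advancing time (a new reading comes with each control period).
- camera(name): name is "scene" or "top" or "wrist"; returns the picture (420x560x3 uint8, red, green, blue); there is no depth.
- calibration(name): a dict with "mtx" (3x3 intrinsics, pixels), "cam_to_world" (4x4, takes a point from camera to world coordinates); the wrist camera has in their place "hand_eye" (4x4, takes a point from camera to tool coordinates, whose origin is the TCP and whose axes are the flange's). Camera axes: x right, y down, z forward; pixel columns grow to the right and rows downward; lengths in mm; the calibration is good to about 2 mm. A picture is of the moment at which its call begins: read the wrist's pose just before it. calibration takes no time and is no camera call.
- sign_off(): hands the job in; it is judged then, once.
Trained networks look in the newest picture that a camera, given by its name, has taken for a name from the list of things; names that differ only in an ending like _2 or _b are one class to them, and where a whole thing is asked for, a point or a joint stands for the part that bears it (a point fixed in the world has none). Each returns a list of dicts, best first, with "conf" (0 to 1); they miss things now and then, are a little off and sometimes report something else, mostly with a low value. They report only what shows in the picture. A call takes as long as a camera call. They do not tell look-alikes from the thing itself.
- regions_of(camera, query): "pixels" (420x560 bool, what is visible of it) and "rect" ([centre column, centre row, width, height] in pixels, round what is visible of it).
The state is a dict: "clock": time; "joints": joint angles; "qd": joint speeds; "effort": joint torques, N m; "eef_pos": TCP position; "eef_rot": TCP orientation; "wrist_force": force on the tool from outside, world axes, zero at the start; "moment": the same for the moment, N m; "finger_gap": finger opening in mm; "finger_force": force on a finger pad.
Only numpy, scipy, OpenCV 4.12 (cv2) and the standard library are available. Lean on these libraries where they do the work, as an engineer would, in place of code of your own. Each camera call takes 0.05 s, during which the arm holds its last target. There are 200 camera calls.

## Working session

There is one attempt and no reset: what is moved stays moved. The work goes in short steps, Python scripts to look and compute and a shell command to move; the robot and the scene stay as the last step left them, time stands still between calls to the robot, and variables do not carry over. Pictures are saved under pics/ and viewed, at most 14 in all, crops included, and the job is handed in when it is done.

```bash
mkdir -p pics; ls; python3 - <<'E'
from cell import *
import cv2,numpy as np
s=read_state();print({k:np.round(v,3).tolist() for k,v in s.items()})
for n in("top","scene"):
    im=camera(n);cv2.imwrite(f"pics/{n}0.png",im[:,:,::-1])
    c=calibration(n);print(n,np.round(c["mtx"],1).tolist(),np.round(c["cam_to_world"],3).tolist())
print(np.round(calibration("wrist")["hand_eye"],3).tolist())
print(np.round(calibration("wrist")["mtx"],3).tolist())
E
```

```text
pics
{'clock': 0.0, 'joints': [1.075, 0.3, 1.522, -0.0, 1.321, -0.067], 'qd': [-0.001, -0.001, 0.001, -0.0, 0.0, 0.0], 'effort': [-0.001, -53.181, -35.272, 0.071, 0.024, -0.0], 'eef_pos': [228.567, 499.973, 204.901], 'eef_rot': [-3.14, -0.0, 2.713], 'wrist_force': [-0.248, 0.139, -0.026], 'moment': [-0.016, 0.027, -0.017], 'finger_force': 0.0, 'finger_gap': 93.834}
top [[484.0, 0.0, 275.7], [0.0, 484.0, 212.7], [0.0, 0.0, 1.0]] [[0.022, -0.991, 0.136, 318.487], [-0.995, -0.035, -0.098, 89.782], [0.102, -0.133, -0.986, 1570.246], [0.0, 0.0, 0.0, 1.0]]
scene [[454.8, 0.0, 276.3], [0.0, 454.8, 214.2], [0.0, 0.0, 1.0]] [[0.739, -0.354, 0.574, -146.409], [-0.674, -0.383, 0.632, -773.926], [-0.004, -0.854, -0.521, 656.409], [0.0, 0.0, 0.0, 1.0]]
[[-0.0, -0.974, -0.227, 65.877], [1.0, -0.0, -0.0, 0.056], [0.0, -0.227, 0.974, -180.854], [0.0, 0.0, 0.0, 1.0]]
[[317.056, 0.0, 286.506], [0.0, 317.056, 214.613], [0.0, 0.0, 1.0]]
```

View pics/top0.png

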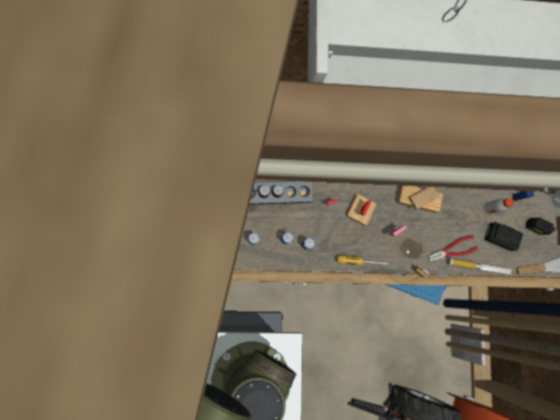

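View pics/scene0.png

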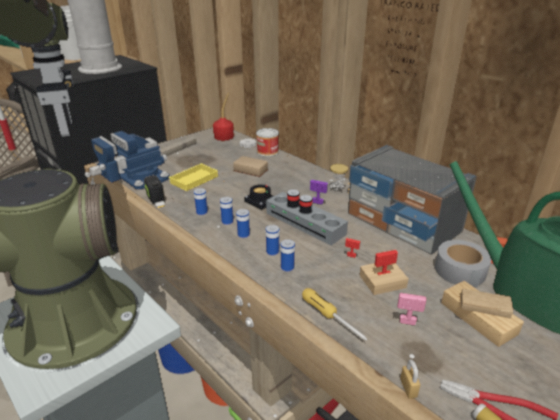

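The top view is half covered by a shelf. It shows the dock (about 253–310, 192), three blue cells at (254,238), (287,238) and (308,243), and the key stand at (362,208).

The scene view shows:
- **Blue cells:** (201,202), (227,210), (243,223), (273,240), (287,255).
- **Spent cells:** at least two, at (293,198) and (306,204).
- **Switch and tray:** (260,193) and (194,177).
- **Key candidates:** large red in the stand (386,262), small red (353,246), pink (410,305), purple (318,190). I choose the red one in the stand.

```bash
cat > h.py <<'E'
from cell import *
import cv2,numpy as np
from scipy.spatial.transform import Rotation as R
def pose():
    s=read_state();T=np.eye(4);T[:3,:3]=R.from_euler('xyz',s["eef_rot"]).as_matrix();T[:3,3]=s["eef_pos"];return T
def cam(n):
    c=calibration(n);return np.array(c["mtx"]),(pose()@np.array(c["hand_eye"]) if n=="wrist" else np.array(c["cam_to_world"]))
def ray(n,u,v,z,C=None):
    K,T=C or cam(n);d=T[:3,:3]@np.linalg.solve(K,[u,v,1.]);o=T[:3,3];return o+d*(z-o[2])/d[2]
def proj(p,C):
    K,T=C;q=T[:3,:3].T@(np.asarray(p,float)-T[:3,3]);q=K@q;return q[:2]/q[2]
def tool(dx,dy):
    "world shift (mm) -> tool-axis units of 50 mm"
    return np.round(pose()[:3,:3].T@np.array([dx,dy,0])/50,3)
E
python3 - <<'E'
from h import *
camera("scene");C=cam("scene")
Z=dict(cell_0=35,spent_0=60,tray=11,dock=36,key=50,key_stand=13,tape_measure=30,screwdriver_cross=15,sanding_block=16)
for q,z in Z.items():
    for r in regions_of("scene",q):
        if r["conf"]<.3: continue
        u,v,w,h=r["rect"];print(q,round(r["conf"],2),np.round(r["rect"]).astype(int),np.round(ray("scene",u,v,z,C)[:2]))
im=camera("scene")
c=im[140:330,130:460];cv2.imwrite("pics/c1.png",cv2.resize(c,None,fx=2.4,fy=2.4,interpolation=cv2.INTER_CUBIC)[:,:,::-1])
E
```

```text
cell_0 0.94 [273 238  13  32] [456. -97.]
cell_0 0.82 [242 224  10  27] [443.   4.]
cell_0 0.8 [288 256  11  30] [ 433. -173.]
cell_0 0.62 [201 200  14  22] [435. 175.]
spent_0 0.65 [292 199  16  21] [592. -21.]
spent_0 0.54 [305 208  13  19] [585. -77.]
tray 0.63 [195 177  47  31] [528. 348.]
dock 0.97 [295 217 107  64] [562. -65.]
key 0.84 [385 264  22  24] [ 554. -352.]
key 0.58 [351 248  12  18] [ 547. -261.]
key 0.54 [319 195  15  25] [677. -42.]
key_stand 0.91 [384 279  47  32] [ 551. -357.]
tape_measure 0.64 [154 192  18  36] [369. 317.]
tape_measure 0.33 [386 263  22  24] [ 582. -337.]
screwdriver_cross 0.36 [298 216 106  65] [595. -41.]
sanding_block 0.74 [252 167  33  19] [697. 274.]
sanding_block 0.66 [273 240  15  28] [471. -80.]
sanding_block 0.64 [294 214 101  62] [595. -30.]
sanding_block 0.64 [383 280  50  35] [ 543. -358.]
```

View pics/c1.png

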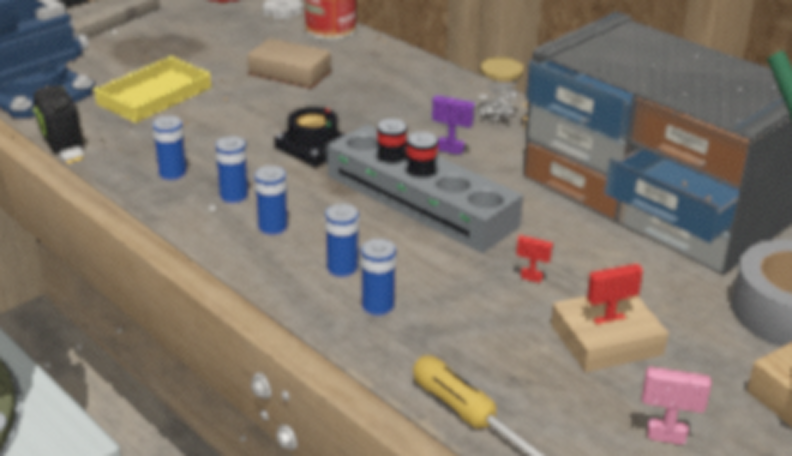

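The close crop confirms five blue cells and two spent cells, the spent ones in the second and third wells from the switch. The large red key in the wooden stand at crop (612,290) is the real key. The small red at (534,257), the pink and the purple ones are decoys. Next I move the wrist camera over the dock.

```bash
python3 -c "
import cell;print([n for n in dir(cell) if n[0]!='_'],getattr(cell,'grasp_offset',None))"
python3 -m jog '[[94,[0,0,0],0.046],[94,[0,0,0],0.046],[94,[0,0,0],0.046],[94,[0,0,0],0.046],[94,[0,0,0],0.046],[94,[0,0,0],0.046],[94,[0,0,0],0.046],[94,[0,0,0],0.041]]'
python3 -m jog '[[94,[-0.8,0.45,-0.1],0],[94,[-0.8,0.45,-0.1],0],[94,[-0.8,0.45,-0.1],0],[94,[-0.8,0.45,-0.1],0],[94,[-0.8,0.45,-0.1],0],[94,[-0.8,0.45,-0.1],0],[94,[-0.8,0.45,-0.1],0],[94,[-0.8,0.45,-0.1],0],[94,[-0.8,0.45,-0.1],0],[94,[-0.8,0.45,-0.1],0],[94,[0,0,0],0],[94,[0,0,0],0]]'
python3 - <<'E'
from h import *
C=cam("wrist");im=camera("wrist");cv2.imwrite("pics/w1.png",im[:,:,::-1]);np.save("w1T.npy",C[1])
for q,z in dict(cell_0=67,spent_0=79,dock=42,tray=22,isolator=44).items():
    for r in regions_of("wrist",q):
        if r["conf"]<.3: continue
        u,v,w,h=r["rect"];print(q,round(r["conf"],2),np.round(r["rect"]).astype(int),np.round(ray("wrist",u,v,z,C)[:2]))
E
```

```text
['Unreachable', 'calibration', 'camera', 'grasp_offset', 'read_state', 'regions_of', 'sign_off'] 18.8
clock: 1.45
eef_pos: [228.7, 500.2, 205.5]
eef_rot: [3.142, -0.0, 1.567]
wrist_force: [-0.2, -0.2, -0.3]
finger_gap: 94.0
finger_force: 0.0
clock: 2.65
eef_pos: [454.5, 100.0, 255.3]
eef_rot: [-3.141, -0.0, 1.57]
wrist_force: [-0.2, 0.2, 1.1]
finger_gap: 94.0
finger_force: 0.0
cell_0 0.9 [283 349  26  20] [ 450. -103.]
cell_0 0.84 [274 362  26  22] [ 437. -124.]
cell_0 0.71 [268 132  35  33] [433. 175.]
cell_0 0.59 [286 207  24  36] [453.  89.]
cell_0 0.57 [279 263  24  43] [444.  18.]
cell_0 0.45 [391 191  24  26] [577. 108.]
spent_0 0.48 [401 339  13   4] [600. -80.]
dock 0.89 [390 266  65 210] [592.   4.]
dock 0.54 [284 346  25  23] [ 450. -116.]
dock 0.38 [390 191  30  29] [584. 104.]
tray 0.56 [350  12 116  23] [528. 312.]
isolator 0.59 [390 193  30  26] [583. 102.]
```

View pics/w1.png

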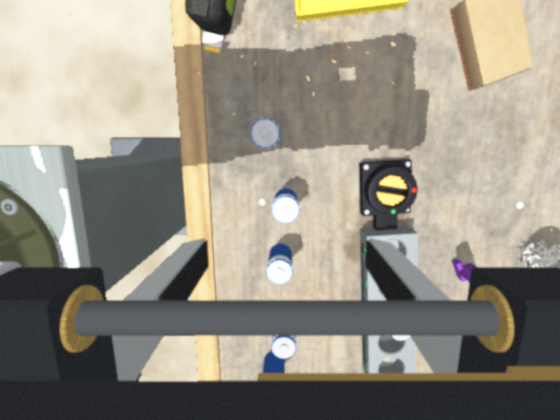

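The wrist view shows four of the blue cells: (264,132), (286,205), (280,265) and (284,346). The switch is at (391,190) with its red dot on +x, so the dock yaw is about 0, and the tray is at (350,5). The gripper hides the lower half, so I shift to -y to see the dock.

```bash

python3 -m jog '[[94,[-0.8,0.2,-0.2],0],[94,[-0.8,0.2,-0.2],0],[94,[-0.8,0.2,-0.2],0],[94,[-0.8,0.2,-0.2],0],[94,[-0.8,0,0],0],[94,[0,0,0],0],[94,[0,0,0],0]]'
python3 - <<'E'
from h import *
C=cam("wrist");im=camera("wrist");cv2.imwrite("pics/w2.png",im[:,:,::-1]);np.save("w2T.npy",C[1])
cv2.imwrite("pics/w2c.png",cv2.resize(im[0:300,160:460],None,fx=2,fy=2,interpolation=cv2.INTER_CUBIC)[:,:,::-1])
for q,z in dict(cell_0=67,spent_0=79,dock=42,well_0=42).items():
    for r in regions_of("wrist",q):
        if r["conf"]<.3: continue
        u,v,w,h=r["rect"];print(q,round(r["conf"],2),np.round(r["rect"]).astype(int),np.round(ray("wrist",u,v,z,C)[:2]))
E
```

```text
clock: 3.65
eef_pos: [494.6, -99.2, 295.2]
eef_rot: [-3.141, -0.0, 1.572]
wrist_force: [0.0, 0.3, 0.1]
finger_gap: 94.0
finger_force: 0.0
cell_0 0.88 [247 109  31  29] [445.   4.]
cell_0 0.85 [254 192  28  29] [452. -98.]
cell_0 0.84 [245 237  28  36] [ 439. -160.]
cell_0 0.56 [252  44  27  44] [453.  77.]
spent_0 0.85 [367 165  33  27] [594. -63.]
spent_0 0.64 [366 132  36  24] [590. -23.]
spent_0 0.57 [361  29  31  31] [578.  90.]
dock 0.68 [361 122  58 241] [592.  -9.]
dock 0.3 [247 109  32  30] [443.   7.]
well_0 0.63 [361 124  62 247] [592. -11.]
```

View pics/w2c.png

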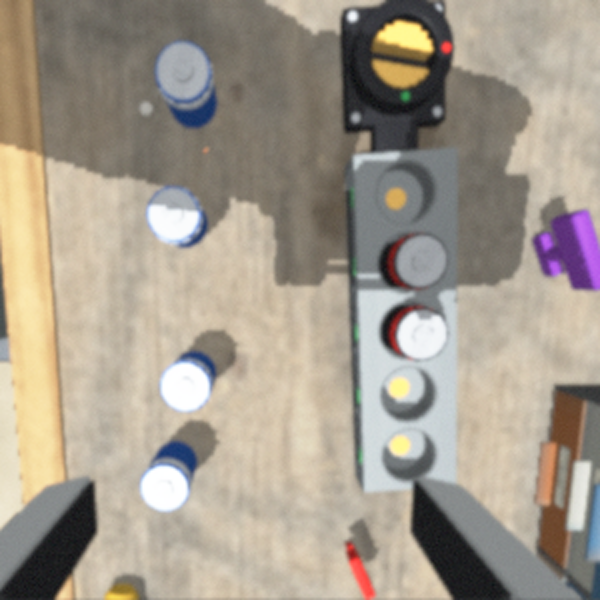

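The crop shows the dock, with well mouths at crop (404,192), (407,393) and (409,453). The spent tops are at (421,262) and (421,332). Blue tops are at (184,70), (176,214), (187,386) and (165,488), and the rotor is at (403,54).

```bash

python3 - <<'E'
from h import *
C=(np.array(calibration("wrist")["mtx"]),np.load("w2T.npy"))
f=lambda u,v,z:np.round(ray("w",160+u/2,v/2,z,C)[:2],1)
for n,u,v,z in [("rotor",403,54,36),("w0",404,192,42),("w3",407,393,42),("w4",409,453,42),("s1",421,262,80),("s2",421,332,80),("b",184,68,68),("b",176,213,68),("b",187,386,68),("b",165,488,68),("dock TL",352,156,42),("TR",456,150,42),("BR",455,484,42),("BL",365,492,42),("red",447,47,44),("green",406,97,44)]: print(n,f(u,v,z))
C=(C[0],np.load("w1T.npy"))
for n,u,v,z in [("rotor",391,190,36),("b0",264,132,68),("b1",286,205,68),("tray bl",298,20,22),("tray br",405,5,22),("s slot",378,185,36),("slotr",408,192,36)]: print(n,np.round(ray("w",u,v,z,C)[:2],1))
E
```

```text
rotor [587.8 105.3]
w0 [591.6  22.9]
w3 [ 600.8 -108.8]
w4 [ 604.6 -151.9]
s1 [595.5 -22. ]
s2 [598.  -63.9]
b [453.6  87.8]
b [446.8   7.3]
b [451.1 -99.8]
b [ 434.6 -169.4]
dock TL [557.1  44.6]
TR [623.3  48.2]
BR [ 638.9 -174.9]
BL [ 574.6 -181. ]
red [612.9 106.7]
green [589.3  78.6]
rotor [586.9 104.5]
b0 [428.6 175.2]
b1 [453.3  91.5]
tray bl [467.5 303.7]
tray br [591.8 319.3]
s slot [570.  110.9]
slotr [608.8 101.9]
```

Dock fit: origin (594.2, -6.8), yaw 0.072. Wells are at (592,23), (595,-21), (598,-65), (601.5,-108.5) and (605,-152). I go above the first spent cell and check it from near.

```bash

python3 -m jog '[[94,[0.314,0.402,0.5],0],[94,[0.314,0.402,0.5],0],[94,[0.314,0.402,0.5],0],[94,[0.314,0.402,0.5],0],[94,[0.314,0.402,0.5],0],[94,[0,0,0],-0.02],[94,[0,0,0],0],[94,[0,0,0],0]]'
python3 - <<'E'
from h import *
C=cam("wrist");im=camera("wrist");cv2.imwrite("pics/w3.png",im[:,:,::-1]);np.save("w3T.npy",C[1])
for y in(112,30,-14,-58,-102,-146):
    p=[594.2-y*.072,-6.8+y*.9974,36 if y>100 else 42];print(y,np.round(proj(p,C),1))
print(np.round(proj([595.2,-20.8,82],C)),np.round(proj([598.4,-64.6,82],C)))
E
```

```text
clock: 4.7
eef_pos: [595.1, -20.4, 171.0]
eef_rot: [3.141, 0.0, 1.634]
wrist_force: [-0.2, -0.2, 0.5]
finger_gap: 93.8
finger_force: 0.0
112 [285.9  74.3]
30 [286.7 164.1]
-14 [287.1 208.6]
-58 [287.4 250.4]
-102 [287.8 289.7]
-146 [288.1 326.7]
[287. 218.] [288. 265.]
```

View pics/w3.png

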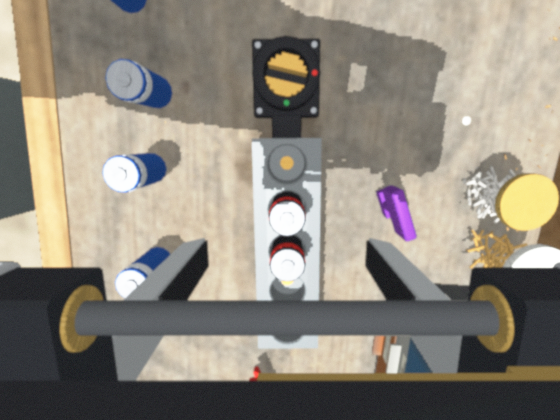

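The view matches the model within a pixel or so: rotor (286,73), well 0 (287,163), spent tops (287,216) and (288,264). I pick spent A.

```bash

python3 -m jog '[[60,[0,0,0.6],0],[60,[0,0,0.6],0],[60,[0,0,0.6],0],[60,[0,0,0.44],0],[60,[0,0,0.2],0],[60,[0,0,0],0],[28,[0,0,0],0],[28,[0,0,0],0],[28,[0,0,0],0],[28,[0,0,0],0],[28,[0,0,0],0],[28,[0,0,0],0]]' 25
```

```text
clock: 5.95
eef_pos: [595.4, -20.8, 49.1]
eef_rot: [3.141, 0.0, 1.635]
wrist_force: [-1.2, -0.8, 6.2]
finger_gap: 32.8
finger_force: 25.0
```

```bash

python3 -m jog '[[28,[0,0,-0.4],0],[28,[0,0,-0.8],0],[28,[0,0,-0.8],0],[28,[0.83,-0.17,0],0],[28,[0.83,-0.17,0],0],[28,[0.83,-0.17,0],0],[28,[0.83,-0.17,0],0],[28,[0.83,-0.17,0],0],[28,[0.83,-0.17,0],0],[28,[0.83,-0.17,0],0],[28,[0.83,-0.17,0],0],[28,[0.4,-0.17,0],0],[28,[0.2,0,0],0],[28,[0.1,0,0],0.02],[28,[0,0,0],0]]'
python3 - <<'E'
from h import *
C=cam("wrist");im=camera("wrist");cv2.imwrite("pics/w4.png",im[:,:,::-1]);np.save("w4T.npy",C[1])
for r in regions_of("wrist","tray"):
    u,v,w,h=r["rect"];print(round(r["conf"],2),np.round(r["rect"]).astype(int))
E
```

```text
clock: 7.45
eef_pos: [495.3, 340.4, 148.2]
eef_rot: [-3.141, 0.0, 1.571]
wrist_force: [0.2, 0.3, -2.2]
finger_gap: 32.7
finger_force: 25.0
0.79 [318 192 137  98]
0.46 [156 225  74  86]
```

View pics/w4.png

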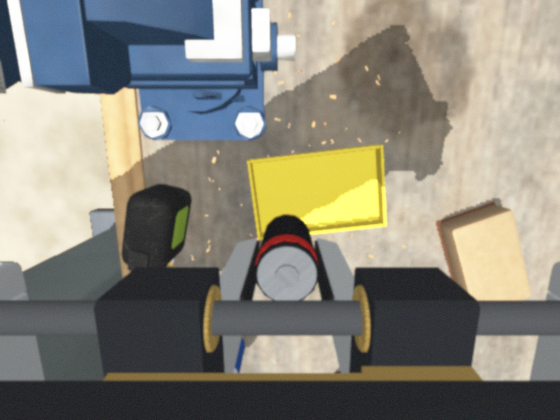

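The tray corners are TL (248,159), TR (382,146), BR (386,226) and BL (259,237). The held cell's stub is at (288,276), and a vise stands beyond at (210,70).

```bash

python3 - <<'E'
from h import *
C=(np.array(calibration("wrist")["mtx"]),np.load("w4T.npy"))
P=[ray("w",u,v,22,C)[:2] for u,v in[(248,159),(382,146),(386,226),(259,237)]];c=np.mean(P,0)
print(np.round(P,1).tolist(),c,np.linalg.norm(P[1]-P[0]),np.linalg.norm(P[2]-P[1]))
a=np.arctan2(*((P[1]-P[0])+(P[2]-P[3]))[::-1]);print("yaw",a)
e=np.array([np.cos(a),np.sin(a)])
for x in(-32,32): print(x,c+x*e)
top=ray("w",288,276,read_state()["eef_pos"][2]+18.8+70-56,C);print("cell",top, pose()[:3,3])
for q in[(250,135),(285,47),(140,135)]: print(ray("w",*q,20,C)[:2])
E
```

```text
[[457.9, 389.0], [585.1, 401.2], [594.5, 322.8], [466.9, 311.2]] [526.09700652 356.05198551] 127.76165278722418 78.97282648531595
yaw 0.09290958428103788
-32 [494.23502225 353.08315437]
32 [557.95899079 359.02081665]
cell [495.42966343 339.89274593 181.08091601] [495.42365151 339.83798083 148.28091601]
[460.16740193 411.28301704]
[493.31416306 487.36070091]
[356.1727033  411.24572956]
```

```bash

python3 -m jog '[[28,[0.1,-0.02,0.5],0],[28,[0,0,0.6],0],[28,[0,0,0.6],0],[28,[0,0,0.3],0],[28,[0,0,0.12],0],[28,[0,0,0.04],0],[28,[0,0,0],0]]'

```

```text
clock: 8.25
eef_pos: [494.6, 345.7, 41.5]
eef_rot: [3.14, -0.001, 1.573]
wrist_force: [-0.6, -0.1, -0.8]
finger_gap: 32.6
finger_force: 25.0
```

```bash

python3 -m jog '[[48,[0,0,0],0],[48,[0,0,0],0],[48,[0,0,-0.1],0],[48,[0,0,-0.6],0],[48,[0,0,-0.7],0],[48,[0,0,-0.76],0],[60,[-0.9,0.23,0],0],[60,[-0.9,0.23,0],0],[60,[-0.9,0.23,0],0],[60,[-0.9,0.23,0],0],[60,[-0.9,0.23,0],0],[60,[-0.9,0.23,0],0],[60,[-0.9,0.23,0],0],[60,[-0.9,0.23,0],0],[60,[-0.9,0.24,0],0],[60,[-0.11,0,0],0],[60,[0,0,0],0]]'

```

```text
clock: 9.95
eef_pos: [598.7, -65.8, 148.8]
eef_rot: [3.141, -0.0, 1.57]
wrist_force: [-0.6, 1.1, 0.4]
finger_gap: 60.1
finger_force: 0.0
```

```bash

python3 -m jog '[[60,[0.02,0,0.6],0],[60,[0,0,0.6],0],[60,[0,0,0.5],0],[60,[0,0,0.3],0],[60,[0,0,0],0],[28,[0,0,0],0],[28,[0,0,0],0],[28,[0,0,0],0],[28,[0,0,0],0],[28,[0,0,0],0],[28,[0,0,-0.4],0],[28,[0,0,-0.8],0],[28,[0,0,-0.8],0]]' 25
python3 -m jog '[[28,[0.9,-0.1,0],0],[28,[0.9,-0.1,0],0],[28,[0.9,-0.1,0],0],[28,[0.9,-0.1,0],0],[28,[0.9,-0.1,0],0],[28,[0.9,-0.1,0],0],[28,[0.9,-0.1,0],0],[28,[0.9,-0.1,0],0],[28,[0.9,-0.05,0],0],[28,[0.2,0,0],0],[28,[0,0,0],0],[28,[0,0,0.5],0],[28,[0,0,0.6],0],[28,[0,0,0.6],0],[28,[0,0,0.3],0],[28,[0,0,0.12],0],[28,[0,0,0.04],0],[28,[0,0,0],0]]'

```

```text
clock: 11.25
eef_pos: [598.1, -63.7, 149.1]
eef_rot: [-3.14, -0.0, 1.572]
wrist_force: [0.3, 0.2, -1.0]
finger_gap: 32.8
finger_force: 25.0
clock: 13.05
eef_pos: [556.1, 351.2, 41.6]
eef_rot: [3.14, -0.001, 1.572]
wrist_force: [-0.2, -0.1, -2.1]
finger_gap: 32.5
finger_force: 25.0
```

```bash

python3 -m jog '[[28,[0,0,0.03],0],[50,[0,0,0],0],[50,[0,0,0],0],[50,[0,0,-0.1],0],[50,[0,0,-0.6],0],[50,[0,0,-0.7],0],[50,[0,0,-0.8],0],[60,[-0.7,-0.51,0],0],[60,[-0.7,-0.51,0],0],[60,[-0.7,-0.51,0],0],[60,[-0.7,-0.51,0],0],[60,[-0.72,-0.51,0],0],[60,[0,0,0],0],[60,[0,0,0],0]]'
python3 - <<'E'
from h import *
C=cam("wrist");im=camera("wrist");np.save("w5T.npy",C[1])
A=cv2.resize(im[0:300,150:450],None,fx=2,fy=2,interpolation=cv2.INTER_CUBIC)
for p in([428.6,175.2,68],[453.5,89,68]):
    q=(proj(p,C)-[150,0])*2;print(q);cv2.drawMarker(A,tuple(int(t) for t in q),(255,0,255),0,12)
cv2.imwrite("pics/w5.png",A[:,:,::-1])
E
```

```text
clock: 14.45
eef_pos: [428.7, 174.8, 150.0]
eef_rot: [3.14, -0.001, 1.571]
wrist_force: [0.3, 0.2, 0.1]
finger_gap: 60.0
finger_force: 0.0
[273.84804267 438.42057192]
[328.1117834  621.20574263]
```

View pics/w5.png

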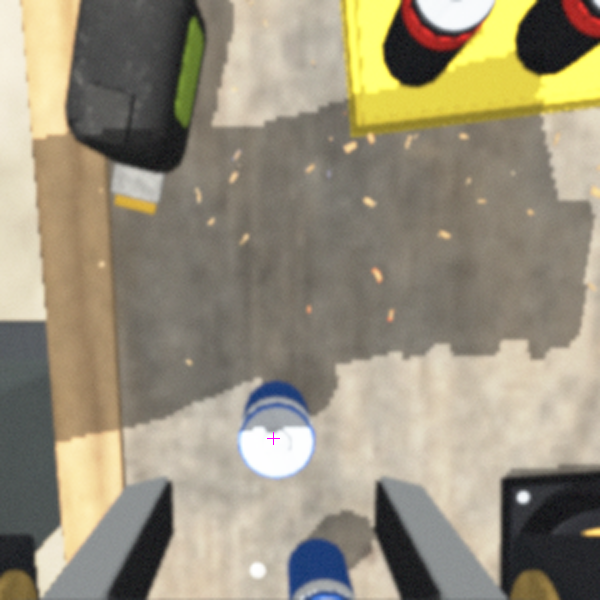

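The view shows both spent cells standing in the tray, and the blue cell's top at crop (277,440), about 1 mm from the estimate. I pick it and take it to well 0.

```bash

python3 -m jog '[[60,[-0.016,0.024,0.6],0],[60,[0,0,0.6],0],[60,[0,0,0.6],0],[60,[0,0,0.36],0],[60,[0,0,0.1],0],[60,[0,0,0],0],[28,[0,0,0],0],[28,[0,0,0],0],[28,[0,0,0],0],[28,[0,0,0],0],[28,[0,0,0],0],[28,[0,0,-0.4],0],[28,[0,0,-0.9],0],[28,[0,0,-0.96],0]]' 25
python3 -m jog '[[28,[-0.6,0.65,0],0],[28,[-0.6,0.65,0],0],[28,[-0.6,0.65,0],0],[28,[-0.6,0.65,0],0],[28,[-0.6,0.65,0],0],[28,[0,0,0],0],[28,[0,0,0],0]]'
python3 - <<'E'
from h import *
C=cam("wrist");im=camera("wrist");z=pose()[2,3]
A=im[100:350,180:400].copy()
print(tool(592-pose()[0,3],23.1-pose()[1,3]))
q=proj([pose()[0,3],pose()[1,3],z+32.8],C);print(q)
cv2.drawMarker(A,(int(q[0]-180),int(q[1]-100)),(255,0,255),0,5)
cv2.imwrite("pics/w6.png",cv2.resize(A,None,fx=2.4,fy=2.4)[:,:,::-1])
E
```

```text
clock: 15.9
eef_pos: [428.6, 173.9, 149.6]
eef_rot: [-3.139, 0.001, 1.572]
wrist_force: [0.9, -0.1, -2.4]
finger_gap: 32.9
finger_force: 25.0
clock: 16.6
eef_pos: [592.0, 24.0, 148.1]
eef_rot: [-3.14, -0.0, 1.571]
wrist_force: [-1.3, -0.6, -2.1]
finger_gap: 32.2
finger_force: 25.0
[-0.032  0.007 -0.   ]
[286.89100171 273.79506569]
```

View pics/w6.png

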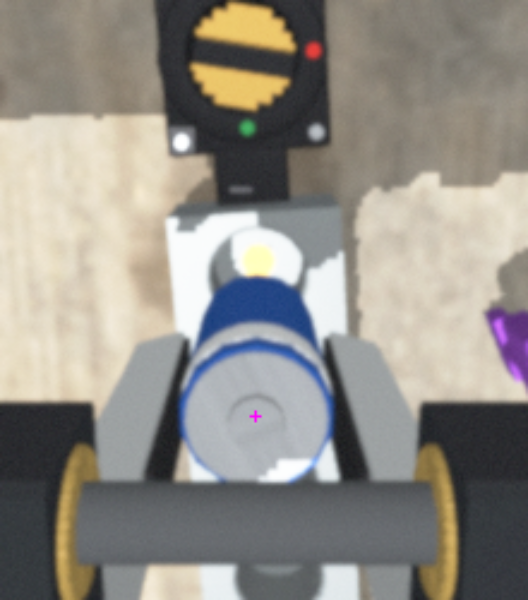

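The held cell sits centred on the TCP, with its stub at the marker. Descending into well 0.

```bash

python3 -m jog '[[28,[-0.02,0,0.6],0],[28,[0,0,0.6],0],[28,[0,0,0.2],0],[28,[0,0,0.06],0],[28,[0,0,0],0]]'
python3 -m jog '[[28,[0,0,0.12],0],[28,[0,0,0.12],0],[28,[0,0,0.12],0],[28,[0,0,0],0]]'
```

```text
clock: 17.15
eef_pos: [592.1, 24.1, 76.5]
eef_rot: [3.141, -0.0, 1.573]
wrist_force: [-0.8, 0.1, -1.6]
finger_gap: 32.7
finger_force: 24.9
clock: 17.55
eef_pos: [591.7, 23.5, 56.9]
eef_rot: [-3.14, -0.0, 1.572]
wrist_force: [0.5, -0.3, -2.7]
finger_gap: 32.6
finger_force: 24.9
```

```bash

python3 -m jog '[[28,[0,0,0.1],0],[28,[0,0,0.05],0],[28,[0,0,0],0],[46,[0,0,0],0],[46,[0,0,0],0],[46,[0,0,-0.1],0],[46,[0,0,-0.6],0],[46,[0,0,-0.6],0],[46,[0,0,-0.7],0],[60,[0,0,0],0]]'
python3 - <<'E'
from h import *
C=(np.array(calibration("wrist")["mtx"]),np.load("w3T.npy"))
for q in[(126,81),(124,173)]: print(ray("w",*q,68,C)[:2])
for t in[(453.5,89.5)]: print(tool(*(np.array(t)-pose()[:2,3])))
E
```

```text
clock: 18.55
eef_pos: [594.2, 23.5, 156.0]
eef_rot: [3.133, 0.0, 1.572]
wrist_force: [0.7, -0.6, 0.7]
finger_gap: 51.0
finger_force: 0.0
[453.35055553  85.17429583]
[447.63989748   7.9765173 ]
[ 1.326 -2.812 -0.023]
```

```bash

python3 -m jog '[[60,[0.32,-0.69,0],0],[60,[0.32,-0.69,0],0],[60,[0.32,-0.69,0],0],[60,[0.32,-0.7,0.1],0],[60,[0,0,0],0],[60,[0,0,0],0]]'
cat > chk.py <<'E'
import sys
from h import *
# white/steel top blob near predicted point; saves marked crop
p=[float(t) for t in sys.argv[2:5]];C=cam("wrist");im=camera("wrist")
q=proj(p,C);u,v=[int(t) for t in q];A=cv2.resize(im[v-75:v+75,u-90:u+90],None,fx=3,fy=3,interpolation=cv2.INTER_CUBIC)
cv2.imwrite(f"pics/{sys.argv[1]}.png",A[:,:,::-1]);T=pose();print(T[:3,3].round(1),q)
g=cv2.medianBlur(cv2.cvtColor(A,cv2.COLOR_RGB2GRAY),5);c=cv2.HoughCircles(g,3,1.5,60,param1=120,param2=.6,minRadius=36,maxRadius=80)
if c is not None:
    for a in c[0][:3]:
        w=ray("w",u-90+a[0]/3,v-75+a[1]/3,p[2],C);print(a.round(1),w.round(1),"R",round(a[2]/3*(T[2,3]+180-p[2])/317,1),tool(*(w[:2]-T[:2,3])))
for r in regions_of("wrist","cell_0"):
    a=r["rect"]
    if abs(a[0]-u)+abs(a[1]-v)<50: print("net",np.round(a,1),round(r["conf"],2))
E
python3 chk.py w7 453.5 88.5 68
```

```text
clock: 19.15
eef_pos: [453.7, 87.4, 145.9]
eef_rot: [3.141, -0.0, 1.573]
wrist_force: [1.0, -0.0, 0.3]
finger_gap: 59.8
finger_force: 0.0
[454.3  87.1 145.8] [286.81515838 219.55128795]
[269.2 236.2  54.2] [452.6  85.7  68. ] R 14.7 [-0.028 -0.034 -0.   ]
[293.2 383.2  63.9] [459.7  41.5  68. ] R 17.3 [-0.914  0.106  0.   ]
[198.8 347.2  79. ] [432.3  52.6  68. ] R 21.4 [-0.691 -0.441 -0.   ]
net [286.6 220.2  38.5  48.3] 0.65
```

View pics/w7.png

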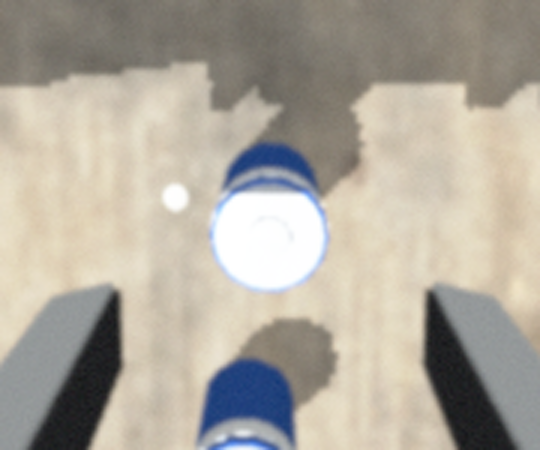

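Circle detection found the blue top at crop (269,236), and the picture agrees. I pick it and take it to well 1.

```bash

python3 -m jog '[[60,[-0.028,-0.034,0.6],0],[60,[0,0,0.6],0],[60,[0,0,0.5],0],[60,[0,0,0.36],0],[60,[0,0,0.12],0],[60,[0,0,0],0],[28,[0,0,0],0],[28,[0,0,0],0],[28,[0,0,0],0],[28,[0,0,0],0],[28,[0,0,0],0],[28,[0,0,-0.4],0],[28,[0,0,-0.9],0],[28,[0,0,-0.9],0]]' 25
python3 -m jog '[[28,[-0.53,0.71,0],0],[28,[-0.53,0.71,0],0],[28,[-0.53,0.71,0],0],[28,[-0.54,0.72,0],0],[28,[0,0,0],0],[28,[0,0,0],0]]'
```

```text
clock: 20.65
eef_pos: [451.2, 85.8, 147.4]
eef_rot: [-3.139, 0.0, 1.572]
wrist_force: [0.8, -0.3, -1.9]
finger_gap: 32.4
finger_force: 25.0
clock: 21.25
eef_pos: [594.3, -20.8, 145.5]
eef_rot: [-3.14, -0.0, 1.571]
wrist_force: [-0.1, -0.2, -2.7]
finger_gap: 32.5
finger_force: 25.0
```

```bash

python3 -m jog '[[28,[0,0.014,0.6],0],[28,[0,0,0.5],0],[28,[0,0,0.25],0],[28,[0,0,0.06],0],[28,[0,0,0],0]]'
python3 -m jog '[[28,[0,0,0.12],0],[28,[0,0,0.12],0],[28,[0,0,0.12],0],[28,[0,0,0.1],0],[28,[0,0,0.03],0],[28,[0,0,0],0]]'
```

```text
clock: 21.75
eef_pos: [595.3, -20.1, 76.6]
eef_rot: [3.141, -0.0, 1.573]
wrist_force: [-0.5, 0.4, -2.1]
finger_gap: 32.3
finger_force: 25.0
clock: 22.35
eef_pos: [595.2, -20.5, 51.1]
eef_rot: [-3.141, 0.0, 1.572]
wrist_force: [0.1, -0.4, -1.9]
finger_gap: 32.4
finger_force: 25.0
```

```bash

python3 -m jog '[[28,[0,0,0.03],0],[46,[0,0,0],0],[46,[0,0,0],0],[46,[0,0,-0.1],0],[46,[0,0,-0.6],0],[46,[0,0,-0.6],0],[60,[0,0,-0.6],0],[60,[0.14,-0.74,0],0],[60,[0.14,-0.74,0],0],[60,[0.14,-0.74,0],0],[60,[0.14,-0.74,0],0],[60,[0,0,0],0],[60,[0,0,0],0]]'
python3 chk.py w8 447 7.5 68
```

```text
clock: 23.65
eef_pos: [447.7, 7.4, 146.0]
eef_rot: [3.139, 0.0, 1.573]
wrist_force: [0.8, -0.6, 1.0]
finger_gap: 60.1
finger_force: 0.0
[448.1   7.2 145.8] [286.16758733 220.54287705]
[264.8 228.8  53. ] [445.4   6.9  68. ] R 14.4 [-0.006 -0.055 -0.   ]
[293.2 131.2  64.2] [453.2  34.5  68. ] R 17.4 [0.545 0.102 0.   ]
[321.8 440.2  56.8] [462.3 -57.7  68. ] R 15.4 [-1.299e+00  2.810e-01  1.000e-03]
net [282.5 215.2  40.   51.8] 0.69
```

```bash

python3 -m jog '[[60,[-0.006,-0.04,0.6],0],[60,[0,0,0.6],0],[60,[0,0,0.5],0],[60,[0,0,0.36],0],[60,[0,0,0.12],0],[60,[0,0,0],0],[28,[0,0,0],0],[28,[0,0,0],0],[28,[0,0,0],0],[28,[0,0,0],0],[28,[0,0,0],0],[28,[0,0,-0.4],0],[28,[0,0,-0.9],0],[28,[0,0,-0.9],0]]' 25
python3 -m jog '[[28,[-0.35,0.76,0],0],[28,[-0.36,0.76,0],0],[28,[-0.36,0.76,0],0],[28,[-0.36,0.77,0],0],[28,[0,0,0],0],[28,[0,0,0],0]]'
python3 chk.py w9 598.4 -64.6 178
```

```text
clock: 25.15
eef_pos: [444.5, 7.1, 146.9]
eef_rot: [-3.14, -0.0, 1.572]
wrist_force: [0.8, 0.5, -2.6]
finger_gap: 32.7
finger_force: 25.0
clock: 25.75
eef_pos: [597.6, -64.4, 144.8]
eef_rot: [-3.14, -0.0, 1.572]
wrist_force: [0.3, 0.6, -1.5]
finger_gap: 32.8
finger_force: 25.0
[597.2 -64.  145.4] [289.28956636 275.65098893]
[246.8 224.2  77.4] [594.4 -64.1 178. ] R 12.0 [-0.002 -0.057  0.   ]
[269.2 123.8  79. ] [598.1 -46.6 178. ] R 12.3 [0.348 0.018 0.   ]
[282.8  47.2  77.4] [600.2 -33.8 178. ] R 12.0 [0.604 0.061 0.   ]
net [287.  258.4  65.2  85.5] 0.93
```

```bash

python3 -m jog '[[28,[-0.008,0.018,0.6],0],[28,[0,0,0.5],0],[28,[0,0,0.25],0],[28,[0,0,0.06],0],[28,[0,0,0],0]]'
python3 -m jog '[[28,[0,0,0.12],0],[28,[0,0,0.12],0],[28,[0,0,0.12],0],[28,[0,0,0.1],0],[28,[0,0,0.03],0],[28,[0,0,0],0]]'
```

```text
clock: 26.35
eef_pos: [598.9, -64.5, 76.2]
eef_rot: [3.141, 0.0, 1.573]
wrist_force: [0.1, 0.5, -0.6]
finger_gap: 32.6
finger_force: 25.0
clock: 26.95
eef_pos: [598.7, -64.6, 50.6]
eef_rot: [-3.141, -0.0, 1.572]
wrist_force: [0.0, -0.0, -1.4]
finger_gap: 32.6
finger_force: 25.0
```

```bash

python3 -m jog '[[28,[0,0,0.03],0],[46,[0,0,0],0],[46,[0,0,0],0],[46,[0,0,-0.1],0],[46,[0,0,-0.6],0],[46,[0,0,-0.6],0],[60,[0,0,-0.6],0],[60,[-0.17,-0.74,0],0],[60,[-0.17,-0.74,0],0],[60,[-0.18,-0.74,0],0],[60,[-0.18,-0.74,0],0],[60,[0,0,0],0],[60,[0,0,0],0]]'
python3 chk.py w10 451 -99.8 68
```

```text
clock: 28.25
eef_pos: [451.2, -100.1, 145.4]
eef_rot: [3.14, 0.001, 1.572]
wrist_force: [0.6, 0.7, 0.0]
finger_gap: 60.6
finger_force: 0.0
[ 451.6 -100.   145.2] [286.83971792 220.45485412]
[267.8 227.2  53.7] [ 449.7 -100.1   68. ] R 14.5 [-0.001 -0.039 -0.   ]
[225.8 366.8  42.3] [ 437.5 -141.8   68. ] R 11.4 [-0.835 -0.284 -0.   ]
[218.2 431.2  51.6] [ 435.1 -162.1   68. ] R 14.0 [-1.242 -0.333 -0.   ]
net [286.4 214.8  38.6  49.3] 0.74
```

```bash

python3 -m jog '[[60,[0,-0.03,0.6],0],[60,[0,0,0.6],0],[60,[0,0,0.5],0],[60,[0,0,0.36],0],[60,[0,0,0.12],0],[60,[0,0,0],0],[28,[0,0,0],0],[28,[0,0,0],0],[28,[0,0,0],0],[28,[0,0,0],0],[28,[0,0,0],0],[28,[0,0,-0.4],0],[28,[0,0,-0.9],0],[28,[0,0,-0.9],0]]' 25
python3 -m jog '[[28,[-0.04,0.76,0],0],[28,[-0.04,0.76,0],0],[28,[-0.04,0.76,0],0],[28,[-0.04,0.76,0],0],[28,[0,0,0],0],[28,[0,0,0],0]]'
```

```text
clock: 29.75
eef_pos: [448.6, -99.7, 146.4]
eef_rot: [-3.14, -0.001, 1.572]
wrist_force: [0.5, 0.2, -0.7]
finger_gap: 32.9
finger_force: 25.0
clock: 30.35
eef_pos: [601.0, -107.5, 144.4]
eef_rot: [-3.14, -0.0, 1.573]
wrist_force: [0.2, 0.7, -1.2]
finger_gap: 32.8
finger_force: 25.0
```

```bash

python3 -m jog '[[28,[-0.016,0.012,0.6],0],[28,[0,0,0.5],0],[28,[0,0,0.25],0],[28,[0,0,0.06],0],[28,[0,0,0],0]]'
python3 -m jog '[[28,[0,0,0.12],0],[28,[0,0,0.12],0],[28,[0,0,0.12],0],[28,[0,0,0.08],0],[28,[0,0,0.02],0],[28,[0,0,0],0]]'
```

```text
clock: 30.85
eef_pos: [601.9, -108.5, 75.7]
eef_rot: [3.141, 0.0, 1.572]
wrist_force: [0.4, 0.4, -0.9]
finger_gap: 32.5
finger_force: 25.0
clock: 31.45
eef_pos: [601.9, -108.4, 51.8]
eef_rot: [-3.141, -0.0, 1.572]
wrist_force: [-0.2, 0.5, -1.0]
finger_gap: 32.6
finger_force: 25.0
```

```bash

python3 -m jog '[[28,[0,0,0.05],0],[46,[0,0,0],0],[46,[0,0,0],0],[46,[0,0,-0.1],0],[46,[0,0,-0.6],0],[46,[0,0,-0.6],0],[60,[0,0,-0.6],0],[60,[-0.236,-0.668,0],0],[60,[-0.236,-0.668,0],0],[60,[-0.236,-0.668,0],0],[60,[-0.236,-0.668,0],0],[60,[-0.236,-0.668,0],0],[60,[0,0,0],0],[60,[0,0,0],0]]'
python3 chk.py w11 434.8 -167 68
```

```text
clock: 32.85
eef_pos: [435.3, -168.0, 145.3]
eef_rot: [3.14, 0.001, 1.571]
wrist_force: [0.1, 0.4, -1.2]
finger_gap: 59.9
finger_force: 0.0
[ 435.7 -167.8  145.1] [286.51324432 219.65714247]
[267.8 231.8  55.5] [ 433.7 -168.4   68. ] R 15.0 [-0.011 -0.039 -0.   ]
[ 44.2 351.8  77.4] [ 369.2 -204.1   68. ] R 20.9 [-7.240e-01 -1.329e+00 -1.000e-03]
[293.2 135.8  67.4] [ 440.7 -141.3   68. ] R 18.2 [ 0.531  0.102 -0.   ]
net [285.9 214.8  40.2  49.9] 0.78
```

```bash

python3 -m jog '[[60,[-0.01,-0.03,0.6],0],[60,[0,0,0.6],0],[60,[0,0,0.5],0],[60,[0,0,0.36],0],[60,[0,0,0.12],0],[60,[0,0,0],0],[28,[0,0,0],0],[28,[0,0,0],0],[28,[0,0,0],0],[28,[0,0,0],0],[28,[0,0,0],0],[28,[0,0,-0.4],0],[28,[0,0,-0.9],0],[28,[0,0,-0.9],0]]' 25
python3 -m jog '[[28,[0.06,0.68,0],0],[28,[0.06,0.68,0],0],[28,[0.06,0.68,0],0],[28,[0.07,0.68,0],0],[28,[0.07,0.68,0],0],[28,[0,0,0],0],[28,[0,0,0],0]]'
```

```text
clock: 34.35
eef_pos: [432.9, -167.9, 146.4]
eef_rot: [-3.14, -0.001, 1.572]
wrist_force: [0.4, -0.2, -0.9]
finger_gap: 32.7
finger_force: 25.0
clock: 35.05
eef_pos: [603.2, -151.7, 144.5]
eef_rot: [-3.14, -0.0, 1.573]
wrist_force: [-0.3, -0.1, -2.3]
finger_gap: 32.7
finger_force: 25.0
```

```bash

python3 -m jog '[[28,[-0.014,0.016,0.6],0],[28,[0,0,0.5],0],[28,[0,0,0.25],0],[28,[0,0,0.06],0],[28,[0,0,0],0]]'
python3 -m jog '[[28,[0,0,0.12],0],[28,[0,0,0.12],0],[28,[0,0,0.12],0],[28,[0,0,0.1],0],[28,[0,0,0.02],0],[28,[0,0,0],0]]'
```

```text
clock: 35.55
eef_pos: [604.3, -152.8, 75.6]
eef_rot: [3.141, 0.0, 1.572]
wrist_force: [-0.2, -0.1, -0.3]
finger_gap: 32.6
finger_force: 25.0
clock: 36.15
eef_pos: [604.3, -152.6, 50.7]
eef_rot: [-3.141, -0.0, 1.572]
wrist_force: [0.2, -0.1, -1.8]
finger_gap: 32.8
finger_force: 25.0
```

```bash

python3 -m jog '[[28,[0,0,0.03],0],[46,[0,0,0],0],[46,[0,0,0],0],[46,[0,0,-0.1],0],[46,[0,0,-0.7],0],[46,[0,0,-0.8],0],[80,[0,0,-0.8],0],[80,[0,-0.2,-0.8],0],[80,[-0.6,-0.2,-0.5],0],[80,[-0.7,-0.2,-0.3],0],[80,[-0.7,-0.2,0],0],[80,[-0.7,-0.2,0],0],[80,[-0.7,-0.2,0],0],[80,[-0.4,0,0],0],[80,[0,0,0],0],[80,[0,0,0],0]]'
python3 - <<'E'
from h import *
C=cam("wrist");im=camera("wrist");np.save("w12T.npy",C[1]);cv2.imwrite("pics/w12.png",im[:,:,::-1])
for q,z in dict(key=72,key_stand=26).items():
    for r in regions_of("wrist",q):
        if r["conf"]<.3: continue
        u,v,w,h=r["rect"];print(q,round(r["conf"],2),np.round(r["rect"]).astype(int),np.round(ray("w",u,v,z,C)[:2]))
        ys,xs=np.nonzero(r["pixels"]);P=np.array([ray("w",a,b,z,C)[:2] for a,b in cv2.boxPoints(cv2.minAreaRect(np.c_[xs,ys].astype(np.float32)))]);print(P.round().tolist())
E
```

```text
clock: 37.75
eef_pos: [544.6, -342.5, 249.7]
eef_rot: [3.141, -0.0, 1.572]
wrist_force: [0.0, 0.6, 0.2]
finger_gap: 80.1
finger_force: 0.0
key 0.96 [323 203  39  25] [ 586. -347.]
[[556.0, -342.0], [563.0, -327.0], [610.0, -351.0], [604.0, -365.0]]
key 0.77 [237 283  28  39] [ 484. -447.]
[[463.0, -440.0], [488.0, -420.0], [514.0, -457.0], [490.0, -478.0]]
key 0.56 [313 113  18  24] [ 573. -248.]
[[560.0, -234.0], [568.0, -230.0], [582.0, -259.0], [573.0, -263.0]]
key_stand 0.83 [316 196  75  73] [ 582. -346.]
[[530.0, -361.0], [561.0, -296.0], [635.0, -332.0], [606.0, -399.0]]
```

View pics/w12.png

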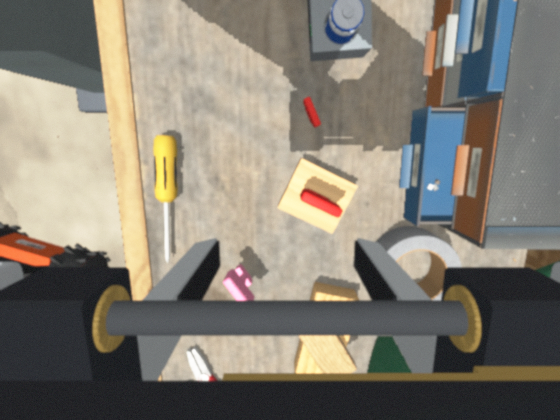

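The view shows the red key in its stand at (321,203), centre about (584,-346), yaw about -0.46. The small red decoy is at (311,112), pink at (238,283), and the screwdriver at (166,170). I turn the tool so the fingers close across the handle, with the tool x axis along the blade.

```bash

python3 -m jog '[[80,[0,0.4,0.4],-0.044],[80,[0,0.36,0.5],-0.044],[80,[0,0,0.4],-0.044],[80,[0,0,0],-0.044],[80,[0,0,0],-0.044],[80,[0,0,0],-0.044],[80,[0,0,0],-0.044],[80,[0,0,0],-0.044],[50,[0,0,0],0],[50,[0,0,0],0]]'
cat > key.py <<'E'
import sys
from h import *
z=float(sys.argv[2]);C=cam("wrist");T=pose();im=camera("wrist")
hsv=cv2.cvtColor(im,cv2.COLOR_RGB2HSV);m=(((hsv[:,:,0]<8)|(hsv[:,:,0]>173))&(hsv[:,:,1]>150)&(hsv[:,:,2]>60)).astype(np.uint8)
n,l,s,c=cv2.connectedComponentsWithStats(m)
print(T[:3,3].round(1),R.from_matrix(T[:3,:3]).as_euler('xyz').round(3))
for i in range(1,n):
    if s[i,4]<150: continue
    ys,xs=np.nonzero(l==i);P=np.array([ray("w",a,b,z,C)[:2] for a,b in cv2.boxPoints(cv2.minAreaRect(np.c_[xs,ys].astype(np.float32)))])
    e=[P[1]-P[0],P[2]-P[1]];e=max(e,key=np.linalg.norm);print(c[i].round(),s[i,4],"ctr",P.mean(0).round(1),"len",np.linalg.norm(P[1]-P[0]).round(1),np.linalg.norm(P[2]-P[1]).round(1),"yaw",np.arctan(e[1]/e[0]).round(3),"tool",tool(*(P.mean(0)-T[:2,3])))
cv2.imwrite(f"pics/{sys.argv[1]}.png",im[:,:,::-1])
E
python3 key.py w13 72
```

```text
clock: 38.9
eef_pos: [582.7, -339.6, 184.6]
eef_rot: [-3.142, 0.0, 2.675]
wrist_force: [0.1, 0.3, 0.6]
finger_gap: 67.6
finger_force: 0.0
[ 582.7 -339.6  184.6] [-3.142  0.     2.675]
[366. 155.] 443 ctr [ 567.  -250.6] len 31.4 13.6 yaw -1.119 tool [ 1.082  1.448 -0.   ]
[280. 215.] 632 ctr [ 583.3 -346.9] len 11.2 51.8 yaw -0.467 tool [-0.076 -0.124  0.   ]
```

View pics/w13.png

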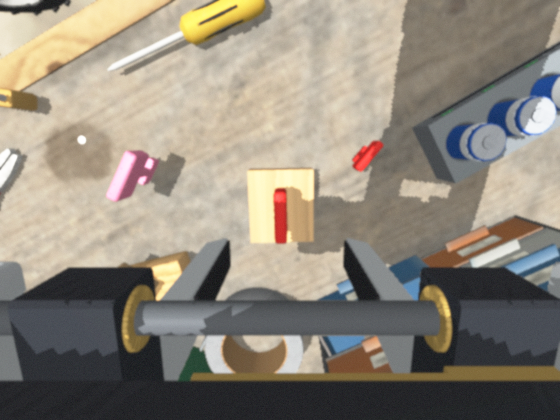

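The larger red key (280,215) measures about 51×11 mm, which confirms it. It lines up with the tool.

```bash

python3 -m jog '[[40,[-0.076,-0.124,0.5],0],[40,[0,0,0.6],0],[40,[0,0,0.6],0],[40,[0,0,0.5],0],[40,[0,0,0.4],0],[40,[0,0,0.15],0],[40,[0,0,0],0],[4,[0,0,0],0],[4,[0,0,0],0],[4,[0,0,0],0],[4,[0,0,0],0],[4,[0,0,0],0],[4,[0,0,0],0],[4,[0,0,0],0]]' 30
```

```text
clock: 40.35
eef_pos: [583.3, -347.5, 47.5]
eef_rot: [-3.142, 0.001, 2.678]
wrist_force: [0.5, 0.2, 6.3]
finger_gap: 11.5
finger_force: 30.0
```

```bash

python3 -m jog '[[4,[0,0,0],0],[4,[0,0,0],0],[4,[0,0,-0.15],0],[4,[0,0,-0.2],0],[4,[0,0,-0.3],0],[4,[0,0,-0.5],0],[4,[0,0,-0.8],0],[4,[0,0,-0.8],0],[4,[0,0,0],0],[4,[0,0,0],0]]' 60
python3 key.py w14 213; python3 - <<'E'
from h import *
C=cam("wrist");z=pose()[2,3];print([proj([*pose()[:2,3],z+d],C).round() for d in(33,-25)])
E
```

```text
clock: 41.35
eef_pos: [583.2, -347.6, 186.0]
eef_rot: [-3.141, 0.002, 2.678]
wrist_force: [0.1, -0.2, -0.4]
finger_gap: 11.7
finger_force: 60.0
[ 583.2 -347.6  186. ] [-3.141e+00  2.000e-03  2.678e+00]
[373. 151.] 449 ctr [ 546.4 -283.1] len 16.7 7.0 yaw -1.161 tool [1.236 0.825 0.   ]
[286. 259.] 1967 ctr [ 577.2 -344.6] len 46.5 12.5 yaw -0.473 tool [0.134 0.    0.   ]
[array([287., 276.]), array([287., 240.])]
```

View pics/w14.png

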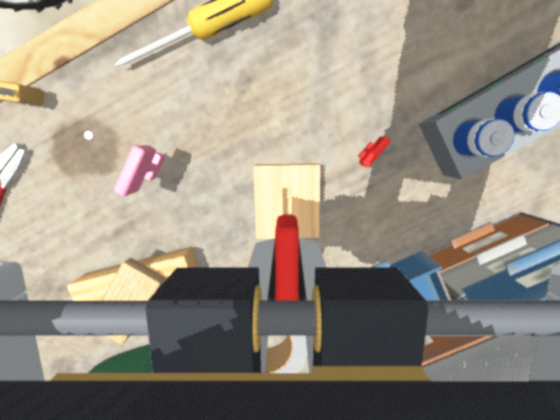

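The key hangs upright, centred in the pads with its blade along the tool x axis. I carry it towards the switch, stopping 50 mm short to measure the slot and check the cells.

```bash

python3 -m jog '[[4,[0.3,0.81,0],0],[4,[0.3,0.81,0],0],[4,[0.3,0.81,0],0],[4,[0.3,0.81,0],0],[4,[0.3,0.81,0],0],[4,[0.3,0.81,0],0],[4,[0.3,0.81,0],0],[4,[0.3,0.81,0],0],[4,[0.3,0.81,0],0],[4,[0.3,0.82,0],0],[4,[0,0,0],-0.034],[4,[0,0,0],-0.034],[4,[0,0,0],-0.034],[4,[0,0,0],0],[4,[0,0,0],0]]'
python3 - <<'E'
from h import *
C=cam("wrist");np.save("w15T.npy",C[1]);im=camera("wrist")
u,v=[int(t) for t in proj([586.1,104.9,36],C)];print(u,v,pose()[:3,3])
hsv=cv2.cvtColor(im,cv2.COLOR_RGB2HSV)
A=cv2.resize(im[max(v-60,0):v+60,u-60:u+60],None,fx=5,fy=5,interpolation=cv2.INTER_CUBIC);cv2.imwrite("pics/w15c.png",A[:,:,::-1])
cv2.imwrite("pics/w15.png",im[:,:,::-1]);print(max(v-60,0),u-60)
m=((hsv[:,:,0]>12)&(hsv[:,:,0]<32)&(hsv[:,:,1]>110)).astype(np.uint8);m[:v-50]=0;m[v+50:]=0;m[:,:u-50]=0;m[:,u+50:]=0
n,l,s,c=cv2.connectedComponentsWithStats(m)
for i in range(1,n):
    if s[i,4]>60:
        print(s[i],c[i].round(1),ray("w",*c[i],36,C)[:2].round(1))
        ys,xs=np.nonzero(l==i);P=[ray("w",a,b,36,C)[:2] for a,b in zip(xs,ys)]
        P=np.array(P);w,V=np.linalg.eigh(np.cov(P.T));print("long axis yaw",np.arctan(V[1,1]/V[0,1]).round(3),P.mean(0))
E
```

```text
clock: 42.9
eef_pos: [629.8, 82.3, 183.6]
eef_rot: [-3.141, -0.001, 2.995]
wrist_force: [0.5, 0.1, -1.1]
finger_gap: 11.6
finger_force: 60.0
302 160 [629.91314161  82.25881389 183.81556378]
100 242
[283 142  16  38 167] [291.6 160.2] [584.4  94.4]
long axis yaw -0.19 [584.48606672  94.37797754]
[306 142  16  38 178] [312.6 160.3] [587.6 115.6]
long axis yaw -0.157 [587.71760019 115.62085148]
```

View pics/w15c.png

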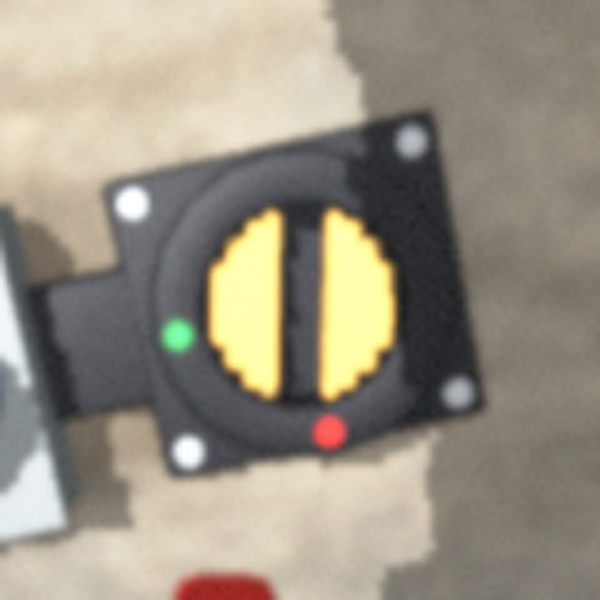

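View pics/w15.png

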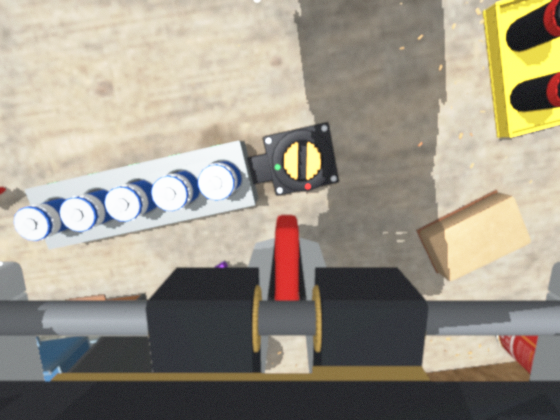

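The view shows all five blue cells seated in the dock and both spent cells standing in the tray at the right. The slot in the rotor (302,160) is parallel to the blade, yaw about -0.15. I move above the slot and lower.

```bash

python3 -m jog '[[4,[0.46,0.16,0],0],[4,[0.47,0.16,0],0],[4,[0,0,0.6],0],[4,[0,0,0.6],0],[4,[0,0,0.5],0],[4,[0,0,0.3],0],[4,[0,0,0],0],[4,[0,0,0],0]]'

```

```text
clock: 43.75
eef_pos: [586.8, 104.8, 85.3]
eef_rot: [3.141, 0.001, 2.998]
wrist_force: [-0.8, -0.3, -1.2]
finger_gap: 11.6
finger_force: 60.0
```

```bash

python3 -m jog '[[4,[0.01,0,0.1],0],[4,[0,0,0.1],0],[4,[0,0,0.06],0],[4,[0,0,0.04],0],[4,[0,0,0],0]]'

```

```text
clock: 44.25
eef_pos: [585.8, 104.9, 69.2]
eef_rot: [-3.141, -0.0, 2.999]
wrist_force: [-0.2, -0.1, -0.8]
finger_gap: 11.7
finger_force: 60.0
```

The blade entered the slot without contact. Continuing home.

```bash

python3 -m jog '[[4,[0,0,0.1],0],[4,[0,0,0.08],0],[4,[0,0,0.04],0],[4,[0,0,0.02],0],[4,[0,0,0],0],[4,[0,0,0],0]]'

```

```text
clock: 44.85
eef_pos: [585.9, 104.9, 57.5]
eef_rot: [-3.142, -0.0, 2.999]
wrist_force: [-1.1, -0.5, 1.6]
finger_gap: 12.0
finger_force: 60.0
```

```bash

python3 -m jog '[[4,[0,0,0],0],[4,[0,0,0],0.02],[4,[0,0,0],0.035],[4,[0,0,0],0.035],[4,[0,0,0],0.035],[4,[0,0,0],0.035],[4,[0,0,0],0.035],[4,[0,0,0],0.035],[4,[0,0,0],0.035],[4,[0,0,0],0.035],[4,[0,0,0],0.035],[4,[0,0,0],0.03],[4,[0,0,0],0],[4,[0,0,0],0]]'; python3 -c "
from cell import *;s=read_state();print(s['moment'],s['wrist_force'])"

```

```text
clock: 46.25
eef_pos: [586.2, 105.0, 57.6]
eef_rot: [3.141, -0.0, 1.855]
wrist_force: [2.4, 0.8, -0.7]
finger_gap: 11.5
finger_force: 60.0
[ 0.24590887 -0.3813571  -0.02435981] [ 2.37010566  0.84171449 -0.71987171]
```

```bash

python3 -m jog '[[4,[0,0,0],0.02],[4,[0,0,0],0.02],[4,[0,0,0],0.01],[4,[0,0,0],0]]'; python3 -c "
from cell import *;s=read_state();print(s['moment'],s['wrist_force'])"
python3 -m jog '[[4,[0,0,0],0.015],[4,[0,0,0],0.015],[4,[0,0,0],0]]'; python3 -c "
from cell import *;s=read_state();print(s['moment'],s['wrist_force'])"

```

```text
clock: 46.65
eef_pos: [586.3, 105.0, 57.6]
eef_rot: [3.141, -0.0, 1.697]
wrist_force: [2.6, 1.9, -1.1]
finger_gap: 11.8
finger_force: 60.0
[ 0.41386643 -0.79315541  0.14039655] [ 2.5879828   1.90510848 -1.06766033]
clock: 46.95
eef_pos: [586.3, 105.0, 57.5]
eef_rot: [3.141, -0.0, 1.603]
wrist_force: [3.7, 2.2, -0.9]
finger_gap: 12.1
finger_force: 60.3
[ 0.52992895 -0.99876214  0.71740287] [ 3.66089754  2.19227741 -0.86158057]
```

The moment jumped to 0.7 N m, so the rotor is at its stop. I hold, relax a little, release and retreat upward.

```bash

python3 -m jog '[[4,[0,0,0],0.01],[4,[0,0,0],0],[4,[0,0,0],0],[4,[0,0,0],-0.02],[30,[0,0,0],0],[30,[0,0,0],0],[30,[0,0,0],0],[30,[0,0,-0.1],0],[30,[0,0,-0.5],0],[30,[0,0,-0.8],0],[30,[0,0,-0.8],0],[60,[0,0,-0.5],0],[60,[-0.8,0,0],0],[60,[-0.8,0,0],0],[60,[0,0,0],0],[60,[0,0,0],0]]'
python3 - <<'E'
from h import *
C=cam("wrist");im=camera("wrist");u,v=[int(t) for t in proj([586.1,104.9,50],C)];print(u,v)
v0=max(v-80,0);A=cv2.resize(im[v0:v+180,u-100:u+180],None,fx=2.3,fy=2.3,interpolation=cv2.INTER_CUBIC);cv2.imwrite("pics/w16.png",A[:,:,::-1])
for y,z in((112,90),): print(2.3*(proj([586.1,104.9,z],C)-[u-100,v0]))
E
```

```text
clock: 48.55
eef_pos: [590.7, 24.6, 192.7]
eef_rot: [-3.142, -0.0, 1.63]
wrist_force: [-0.9, 0.3, 0.2]
finger_gap: 59.3
finger_force: 0.0
287 125
[230.77627136 179.5840951 ]
```

View pics/w16.png

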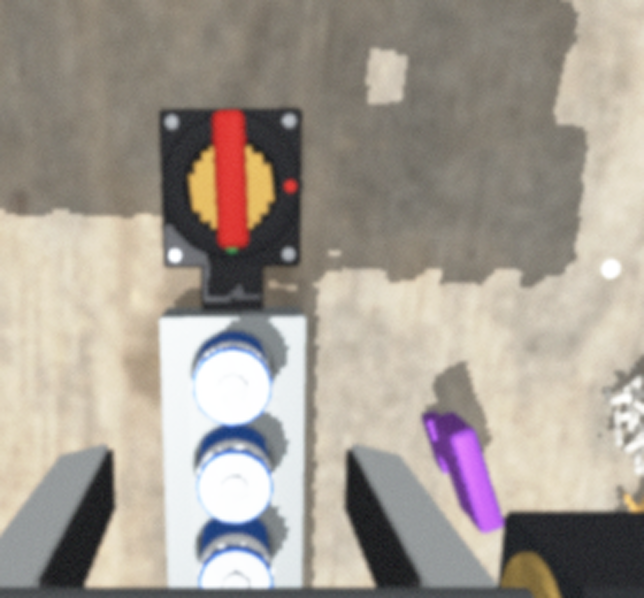

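The switch view shows the key home, pointing at the green dot, centred on the rotor. The dock cells are upright and the gripper is clear. I hand in.

```bash
python3 -c "
from cell import *;print(sign_off())"
```

```text
the job is handed in; nothing more can be done
None
```

The job is handed in, with no verdict returned: both spent cells stand in the tray, all five blue cells are in the dock wells, and the key is home and turned to its stop at "on".

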